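# Emboss a card with the hand block

## Task

Emboss the card on the green press: pick up the hand block, set its foot centred and square on the sprung plate, and press straight down until the plate bottoms out level; keep it down for a good second. Then let the plate spring back up and put the block away, standing flat in its blue-lined wooden rest. Leave the other things on the desk alone.

Things in the scene. Friction and masses are not known exactly. Their poses are not given: they have to be found in the camera images.
- press_block: Loose hand block, about 0.25 kg (varies), standing upright on the desk at the start. Square dark steel and brass foot 80 x 80 mm, 16 mm high, flat underside; above it a stem 50 x 22 mm (x, y) from 16 to 43 mm; on top a wooden bar handle 74 mm along the block's x, 30 mm wide along its y, from 40 to 76 mm above the underside. Origin: centre of the underside, z up. Grip the bar across its 30 mm width (fingers closing along the block's y).
- press: Embossing press fixed to the desk: green base 150 x 150 mm, 34 mm high, with a floating square steel plate on four springs above it. Origin: centre of the base's underside, on the desk; x and y run along its edges, z up.
- plate_top (a point): Centre of the top face of the sprung plate, on the card; moves with the plate, and its z is the plate's normal. The plate is 108 mm square with edges along its x and y, 16 mm thick in all; a white 92 mm card blank, which stays on the plate, covers most of its top. At rest its top is 66 mm above the desk, level. Its plane can tip up to 0.12 rad either way if it is loaded off-centre or by a tilted block.
- press_bed (a joint): Downward travel of the sprung plate in m: 0 at rest (up), 0.012 bottomed out on a hard stop. It starts to yield at about 5 N and bottoms at about 14 N; it springs back up by itself, and carries the block's own weight without sinking.
- block_rest: Square wooden rest for the block, fixed to the desk, 104 x 104 mm, 14 mm high, with a blue-lined recess 90 x 90 mm, 6 mm deep. Origin: centre of its underside; x and y along its edges, z up.
- rest_in (a point): Centre of the floor of the rest's recess, 8 mm above the desk, on which the block's underside shall stand.
- tumbler: Bystander: clear glass tumbler, 82 mm across, 94 mm high, standing on a coaster at the back of the desk. Origin: centre of its underside.
- stamp_box: Bystander: closed walnut box 112 x 154 mm, 57 mm high, standing loose at the back of the desk. Origin: centre of its underside.

How it is judged (in metres and radians):
On the way:
1. the block, centred (10 mm) and square (0.12 rad) on the plate, presses it over 10.5 mm down with over 8 N, plate level within 0.035 rad, for 0.8 s, fingers off the press (value of joint press_bed above 0.0105 m and angle between plate_top's own z axis and vertical below 0.035 rad and horizontal distance between press_block and plate_top below 0.01 m and contact force between press_block and press above 8 N and contact force between the fingers and press below 0.5 N and (angle between the x axis of press_block and the x axis of plate_top, either way round below 0.12 rad or angle between the x axis of press_block and the y axis of plate_top, either way round below 0.12 rad)), for 0.8 s.
At the end, for the whole second after the job is handed in: The block stands upright (within 0.035 rad), at rest and released, on the floor of its rest (underside within 2.5 mm of it, centre within 10 mm), and the press plate is up again (travel under 2 mm) (horizontal distance between press_block and rest_in below 0.01 m and z of press_block in the frame of rest_in between -0.003 and 0.0025 m and angle between press_block's own z axis and vertical below 0.035 rad and linear speed of press_block below 0.01 m/s and value of joint press_bed below 0.002 m); the robot touches nothing.
It fails at once if the tumbler is moved over 20 mm or tipped (distance of tumbler from where it was at the start of the episode above 0.02 m or angle between tumbler's own z axis and vertical above 0.3 rad).
It fails at once if the walnut box is moved over 20 mm (distance of stamp_box from where it was at the start of the episode above 0.02 m).
It also fails if it takes over 59 s, if anything falls off the work surface, if the arm or the gripper's body presses on something with over 40 N, if the wrist force passes 120 N, or if a joint passes its speed limit or range.

## Robot

A 6-joint arm with a two-finger parallel gripper is mounted at the origin on the work surface; the furniture and walls round the work are solid. World frame = base frame: x ahead of the robot, y to its left, z up, the work surface at z = 0. Lengths are in mm, angles in rad, forces in N, time in s.
With the tool pointing down it reaches from about 275 to 750 mm from the base axis. Payload 10.2 kg.
Tool frame: the origin (TCP) lies between the finger pads; the fingertips stand 17 mm ahead of it and the grasp point (between the pads) lies 2 mm behind it; y points along the fingers, x is the direction in which the jaws open and shut, and the axes are right-handed (so a half turn about y gives the same grasp; the last joint's range is limited). The gripper opens to 85 mm and grips with 20 to 120 N. Pads are 22 mm wide; open, the fingers measure 114 mm over their backs; the gripper's body (76 mm by 85 mm) begins 54 mm behind the grasp point. The pads swing forward as they close: fully open they stand 13 mm farther back than shut.
Start: joints at [-1.392, 0.313, 1.498, -0, 1.331, -0.223], TCP at [205.303, -483.2, 248.294] pointing down, gripper open.
Joint ranges: [-2.94, 2.94], [-0.97, 2.17], [0.19, 2.56], [-1.23, 4.37], [0.02, 3.11], [-2.88, 2.88]. Speed limits (rad/s): [2.39, 2.39, 3.01, 3.14, 3.14, 3.14].

## Interface

Orientations are given as a unit quaternion [w, x, y, z].
In Python, from rig import ctrl gives the robot as it stands.
- The arm moves only by the tool jog_arm, never from a script. Its argument "targets" is a list of rows, each an object with "offset": the shift along the tool's x, y, z in m, a list of three; "yaw": the turn about the tool's y in rad. In form: [{"offset": [dx, dy, dz], "yaw": yaw}, ...]. A call has 1 to 12 rows; each row is the pose to reach, as a shift and turn from the pose measured when the call began, along the tool's axes at that moment; what a row does not reach only later rows make up. A row lasts 1/12 s, in which the tool goes at most 41.7 mm and 7.16 degrees, less where a joint would pass 70% of its speed; a pose out of reach is approached as far as the arm can. A call with a gripper value outside its range is refused whole. "fingers" is the finger opening in m, from 0 to 0.0854, set as the call begins (left out, the last holds). The fingers move at their own pace and stop on an object; "grip_force" is the grip in N (left out, the last holds). Time passes only in rows, so rows that repeat a pose let the fingers close. It gives the time, the measured TCP pose, the force and the opening at its end, in the units of the state.
- ctrl.sense(): the state, without advancing time (a new reading comes with each control period).
- ctrl.capture(name): name is "scene" or "top"; returns a dict with "img" (420x560x3 uint8, red, green, blue), "intrinsics" (3x3 intrinsics, pixels), "T" (4x4, takes a point from camera to world coordinates). Camera axes: x right, y up, looking along -z (the intrinsics and any distortion apply to the point x, -y, -z); pixel columns grow to the right and rows downward; lengths in mm; the calibration is good to about 2 mm. A picture is of the moment at which its call begins. There is no depth.
- ctrl.finish_job(): hands the job in, once; it reports no verdict.
Trained networks look in the newest picture that a camera, given by its name, has taken for a name from the list of things; names that differ only in an ending like _2 or _b are one class to them, and where a whole thing is asked for, a point or a joint stands for the part that bears it (a point fixed in the world has none). Each returns a list of dicts, best first, with "score" (0 to 1); they miss things now and then, are a little off and sometimes report something else, mostly with a low value. They report only what shows in the picture. A call takes as long as a camera call.
- ctrl.boxes_of(camera, target): "box" ([left, top, right, bottom] in pixels, round what is visible of it).
- ctrl.regions_of(camera, target): "region" (420x560 bool, what is visible of it) and "box" ([left, top, right, bottom] in pixels, round what is visible of it).
The state is a dict: "time_s": time; "joints": joint angles; "dq": joint speeds; "tau": joint torques, N m; "eef_pos": TCP position; "ee_rot": TCP orientation; "force": force on the tool from outside, world axes, zero at the start; "wrist_torque": the same for the moment, N m; "grip_width": opening from 0.0 (shut) to 1.0 (fully open).
Only numpy, scipy, OpenCV 4.12 (cv2) and the standard library are available. Lean on these libraries where they do the work, as an engineer would, in place of code of your own. Each camera call takes 0.05 s, during which the arm holds its last target.

## Working session

There is one attempt and no reset: what is moved stays moved. The work goes in short steps, Python scripts to look and compute and a tool call to move; the robot and the scene stay as the last step left them, time stands still between calls to the robot, and variables do not carry over. Pictures are saved under pics/ and viewed, and the job is handed in when it is done.

Besides the shell and the picture viewer there is one more tool, called after "Call:" in YAML: its name, and indented under it one key for each argument. jog_arm: Moves the arm, as the interface text tells. Its arguments: {"type":"object","properties":{"targets":{"type":"array"},"fingers":{"type":"number"},"grip_force":{"type":"number"}},"required":["targets"]}

```bash
mkdir -p pics; cat > h.py <<'E'
import numpy as np,cv2
from rig import ctrl
def snap(cam,name):
    c=ctrl.capture(cam); cv2.imwrite(f'pics/{name}.png',c['img'][:,:,::-1]); return c
def ray(c,u,v,z):
    K=np.array(c['intrinsics'],float);T=np.array(c['T'],float)
    d=np.linalg.inv(K)@[u,v,1]; d=T[:3,:3]@np.array([d[0],-d[1],-d[2]]); o=T[:3,3]
    return o+d*(z-o[2])/d[2]
def proj(c,P):
    K=np.array(c['intrinsics'],float);T=np.array(c['T'],float)
    p=(np.atleast_2d(P)-T[:3,3])@T[:3,:3]; q=np.c_[p[:,0],-p[:,1],-p[:,2]]@K.T
    return q[:,:2]/q[:,2:]
E
python3 - <<'E'
from h import *
s=ctrl.sense(); print(s)
for cam in('scene','top'):
    c=snap(cam,cam+'0'); print(cam,c['T'],c['intrinsics'])
    for t in('press_block','press','plate_top','block_rest','tumbler','stamp_box'):
        print(t,[(np.round(b['box']),round(b['score'],2)) for b in ctrl.boxes_of(cam,t)[:2]])
E
```

```text
{'time_s': 0.0, 'joints': array([-1.39239639e+00,  3.13435598e-01,  1.49841254e+00, -1.15742670e-05,
        1.33098014e+00, -2.23428067e-01]), 'dq': array([ 5.44595038e-05,  5.29337835e-04,  5.45652696e-04, -8.11146327e-04,
        5.63346641e-04, -1.20763156e-03]), 'tau': array([-1.53231133e-03, -4.12270975e+01, -2.59744924e+01, -2.80651411e-04,
        4.14764945e-03, -3.01391663e-05]), 'eef_pos': array([ 205.26031611, -482.96876064,  247.75166264]), 'ee_rot': array([ 0.59003827, -0.5894122 ,  0.39046364, -0.38985414]), 'force': array([ 0.86130985, -0.00282904,  0.57753108]), 'wrist_torque': array([-0.01441852,  0.00503986, -0.04384346]), 'grip_width': 1.0038102935495945}
scene [[-4.32620296e-01  3.76500605e-01 -8.19198983e-01 -5.11543347e+02]
 [-9.01457167e-01 -1.65873783e-01  3.99826042e-01  4.93621093e+02]
 [ 1.46511127e-02  9.11445655e-01  4.11159534e-01  6.10439956e+02]
 [ 0.00000000e+00  0.00000000e+00  0.00000000e+00  1.00000000e+00]] [[524.80652944   0.         279.2737265 ]
 [  0.         524.80652944 201.63787064]
 [  0.           0.           1.        ]]
press_block []
[... 345 characters left out ...]
 2.72940481e-03 -7.36703955e-03 -5.41460514e+01]
 [-7.23514786e-03  4.55340218e-02  9.98936587e-01  1.06903093e+03]
 [ 0.00000000e+00  0.00000000e+00  0.00000000e+00  1.00000000e+00]] [[437.88737842   0.         272.94665208]
 [  0.         437.88737842 210.05416559]
 [  0.           0.           1.        ]]
press_block [(array([265., 220., 306., 263.]), 0.9)]
press [(array([114., 215., 193., 293.]), 0.67)]
plate_top [(array([119., 225., 178., 287.]), 0.85), (array([111., 213., 194., 294.]), 0.67)]
block_rest [(array([363., 206., 416., 258.]), 0.96)]
tumbler [(array([311., 131., 346., 167.]), 0.96), (array([118., 226., 181., 285.]), 0.38)]
stamp_box [(array([224., 133., 289., 185.]), 0.75)]
```

View pics/scene0.png

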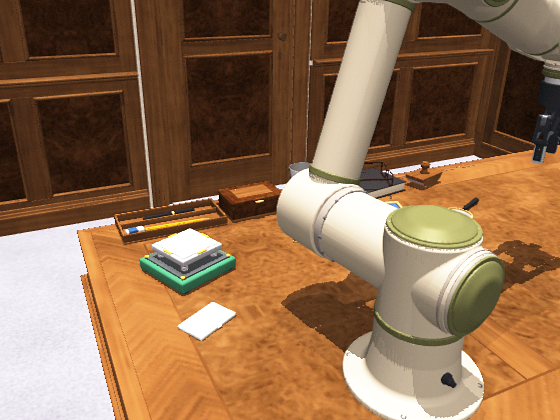

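```bash
python3 -c "
import cv2
a=cv2.imread('pics/top0.png')[120:310,100:430];cv2.imwrite('pics/top0c.png',cv2.resize(a,None,fx=2.4,fy=2.4,interpolation=cv2.INTER_CUBIC))"
```

```text
(no output)
```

View pics/top0c.png

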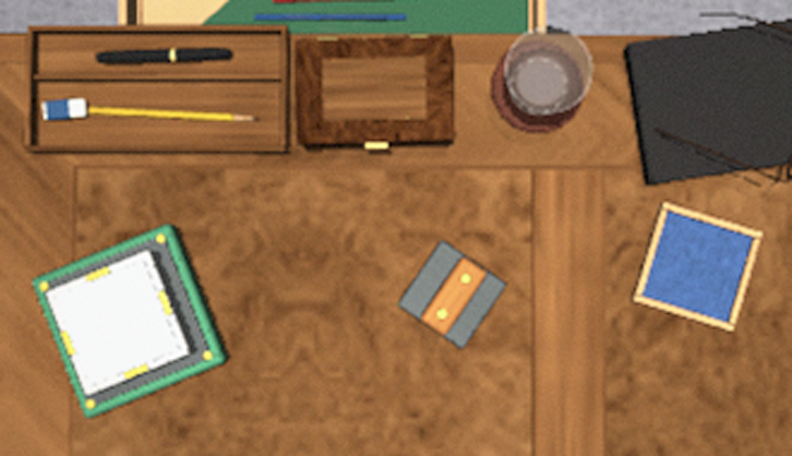

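```bash
cat > fit.py <<'E'
from h import *
def rect(c,mask,z,name,off=(0,0)):
    cn,_=cv2.findContours(mask.astype(np.uint8),cv2.RETR_EXTERNAL,cv2.CHAIN_APPROX_NONE)
    k=max(cn,key=cv2.contourArea)[:,0,:]/4.-0.375+np.array(off)
    P=np.array([ray(c,u,v,z)[:2] for u,v in k])
    (x,y),(w,h),a=cv2.minAreaRect(P.astype(np.float32))
    print(name,'ctr',round(x,1),round(y,1),'size',round(w,1),round(h,1),'ang deg',round(a,2)); return x,y,w,h,a
def up(c,box,m=8):
    l,t,r,b=[int(v) for v in box]; l-=m;t-=m;r+=m;b+=m
    I=cv2.resize(c['img'][t:b,l:r],None,fx=4,fy=4,interpolation=cv2.INTER_CUBIC)
    return I,cv2.cvtColor(I,cv2.COLOR_RGB2HSV),(l,t)
E
python3 - <<'E'
from fit import *
c=ctrl.capture('top')
I,H,o=up(c,[114,215,193,293])
rect(c,(H[...,2]>175)&(H[...,1]<60),66,'card',o)
g=(H[...,0]>55)&(H[...,0]<90)&(H[...,1]>110); rect(c,g,34,'base',o)
I,H,o=up(c,[363,206,416,258],3)
rect(c,(H[...,0]>100)&(H[...,0]<130)&(H[...,1]>100),8,'blue',o)
rect(c,((H[...,0]>10)&(H[...,0]<28)&(H[...,2]>190))|((H[...,0]>100)&(H[...,0]<130)&(H[...,1]>100)),14,'rim',o)
I,H,o=up(c,[265,220,306,263],3)
gr=(H[...,1]<95)&(H[...,2]>60); rect(c,cv2.morphologyEx(gr.astype(np.uint8),cv2.MORPH_CLOSE,np.ones((41,41))),16,'foot',o)
h=(H[...,0]<18)&(H[...,1]>120)&(H[...,2]>195); rect(c,cv2.morphologyEx(h.astype(np.uint8),cv2.MORPH_OPEN,np.ones((7,7))),76,'handle',o)
cv2.imwrite('pics/m.png',np.hstack([I[:,:,::-1],np.repeat((gr*255).astype(np.uint8)[...,None],3,2),np.repeat((h*255).astype(np.uint8)[...,None],3,2)]))
E
```

```text
card ctr 467.5 238.1 size 107.2 107.6 ang deg 22.59
base ctr 468.1 234.4 size 146.5 149.0 ang deg 22.55
blue ctr 522.8 -330.0 size 88.1 88.1 ang deg 72.83
rim ctr 523.0 -329.3 size 104.7 105.7 ang deg 72.6
foot ctr 493.8 -82.6 size 97.2 96.3 ang deg 53.23
handle ctr 494.1 -82.5 size 26.1 69.8 ang deg 55.77
```

View pics/m.png

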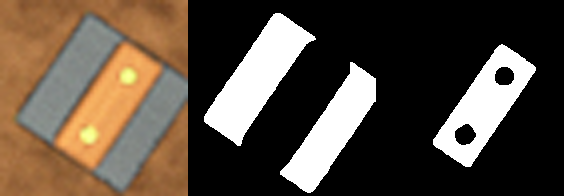

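```bash
python3 - <<'E'
from fit import *
c=ctrl.capture('top')
I,H,o=up(c,[265,220,306,263],8)
gr=((H[...,1]<95)&(H[...,2]>60)).astype(np.uint8)
ys,xs=np.nonzero(gr); P=np.array([ray(c,u/4-.375+o[0],v/4-.375+o[1],16)[:2] for u,v in zip(xs,ys)])
print('foot',cv2.minAreaRect(P.astype(np.float32)))
img=cv2.resize(c['img'][:,:,::-1],None,fx=4,fy=4,interpolation=cv2.INTER_CUBIC)
def sq(x,y,z,w,h,a,col):
    a=np.radians(a);R=np.array([[np.cos(a),-np.sin(a)],[np.sin(a),np.cos(a)]])
    p=np.array([[1,1],[-1,1],[-1,-1],[1,-1]])*[w/2,h/2]@R.T+[x,y]
    q=proj(c,np.c_[p,[z]*4]); cv2.polylines(img,[((q+.375)*4).astype(int)],1,col,1)
for x,y in((467.5,238.1),):
    sq(x,y,66,108,108,22.5,(0,0,255)); sq(x,y,66,92,92,22.5,(255,0,255))
    sq(x,y,34,150,150,22.5,(255,0,0)); sq(x,y,0,150,150,22.5,(0,255,255))
sq(522.8,-329.5,14,104,104,72.7,(0,0,255)); sq(522.8,-329.5,8,90,90,72.7,(0,255,255))
sq(494,-82.5,16,80,80,55.5,(0,0,255));sq(494,-82.5,76,30,74,55.5,(255,0,0))
cv2.imwrite('pics/o.png',img[830:1200,420:820]); 
cv2.imwrite('pics/o2.png',np.hstack([img[820:1100,1000:1300],img[800:1080,1430:1700]]))
E
```

```text
foot ((494.04913330078125, -82.45608520507812), (80.1621322631836, 80.16464233398438), 55.7712516784668)
```

View pics/o.png

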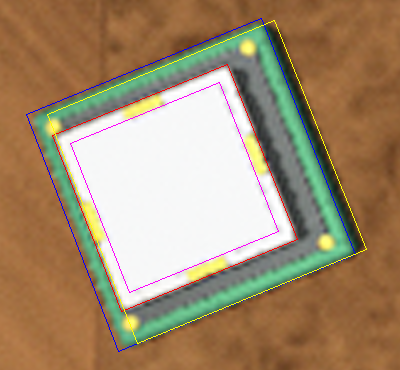

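View pics/o2.png

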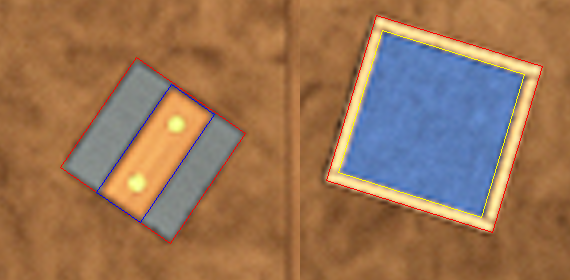

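```bash
python3 - <<'E'
from fit import *
c=ctrl.capture('scene')
img=cv2.resize(c['img'][:,:,::-1],None,fx=5,fy=5,interpolation=cv2.INTER_CUBIC)
def sq(x,y,z,w,h,a,col):
    a=np.radians(a);R=np.array([[np.cos(a),-np.sin(a)],[np.sin(a),np.cos(a)]])
    p=np.array([[1,1],[-1,1],[-1,-1],[1,-1]])*[w/2,h/2]@R.T+[x,y]
    q=proj(c,np.c_[p,[z]*4]); cv2.polylines(img,[((q+.4)*5).astype(int)],1,col,1)
x,y=467.5,238.1
sq(x,y,66,108,108,22.5,(0,0,255)); sq(x,y,66,92,92,22.5,(255,0,255))
sq(x,y,34,150,150,22.5,(255,0,0)); sq(x,y,0,150,150,22.5,(0,255,255))
sq(x,y-3.5,34,150,150,22.5,(255,255,0))
cv2.imwrite('pics/os.png',img[1110:1490,660:1230])
for t in('rest',):
  s=ctrl.sense()
from scipy.spatial.transform import Rotation as Ro
q=s['ee_rot']; print(Ro.from_quat(q[[1,2,3,0]]).as_matrix().round(3),s['eef_pos'],s['time_s'])
E
```

```text
[[ 0.391 -0.     0.92 ]
 [-0.92   0.     0.391]
 [-0.    -1.    -0.   ]] [ 205.26800114 -483.20960465  248.27866159] 0.85
```

View pics/os.png

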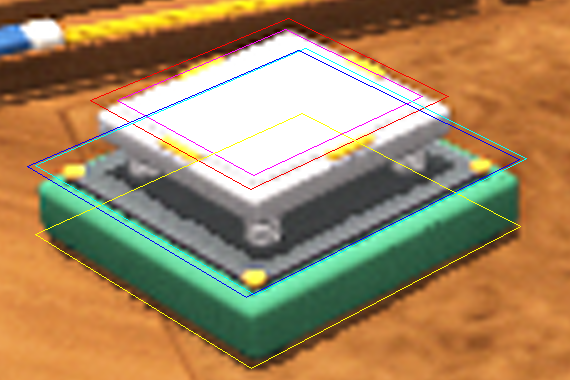

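Call:
jog_arm:
  targets:
    - {"offset":[-0.256,0.098,0.422],"yaw":-2.143}
    - {"offset":[-0.256,0.098,0.422],"yaw":-2.143}
    - {"offset":[-0.256,0.098,0.422],"yaw":-2.143}
    - {"offset":[-0.256,0.098,0.422],"yaw":-2.143}
    - {"offset":[-0.256,0.098,0.422],"yaw":-2.143}
    - {"offset":[-0.256,0.098,0.422],"yaw":-2.143}
    - {"offset":[-0.256,0.098,0.422],"yaw":-2.143}
    - {"offset":[-0.256,0.098,0.422],"yaw":-2.143}
    - {"offset":[-0.256,0.098,0.422],"yaw":-2.143}
    - {"offset":[-0.256,0.098,0.422],"yaw":-2.143}
    - {"offset":[-0.256,0.098,0.422],"yaw":-2.143}
    - {"offset":[-0.256,0.098,0.422],"yaw":-2.143}
  fingers: 0.07

```text
time_s: 1.85
eef_pos: [492.7, -83.2, 150.7]
ee_rot: [-0.697, 0.697, 0.119, -0.119]
force: [1.2, -1.4, 0.4]
grip_width: 0.817
```

```bash
cat > to.py <<'E'
import sys
from h import *
from scipy.spatial.transform import Rotation as Ro
s=ctrl.sense(); R=Ro.from_quat(s['ee_rot'][[1,2,3,0]]).as_matrix(); p=s['eef_pos']
ang=np.degrees(np.arctan2(R[1,0],R[0,0]))
print('t',round(s['time_s'],2),'tcp',p.round(1),'xang',round(ang,2),'down',R[:,1].round(3),'F',s['force'].round(1),'w',round(s['grip_width'],3),'q',s['joints'].round(2))
if len(sys.argv)>1:
    t=np.array([float(v) for v in sys.argv[1:4]]); a=float(sys.argv[4])
    d=(a-ang+180)%360-180
    print('offset m',(R.T@(t-p)/1000).round(4),'yaw',round(-np.radians(d),4))
E
python3 to.py 494 -82.5 150 55.77
```

```text
t 1.85 tcp [492.7 -83.2 150.7] xang 19.32 down [ 0. -0. -1.] F [ 1.2 -1.4  0.4] w 0.817 q [-0.4   0.36  1.71 -0.    1.08 -0.74]
offset m [0.0015 0.0007 0.0002] yaw -0.6361
```

Call:
jog_arm:
  targets:
    - {"offset":[0.0015,0.0,0.0],"yaw":-0.636}
    - {"offset":[0.0015,0.0,0.0],"yaw":-0.636}
    - {"offset":[0.0015,0.0,0.0],"yaw":-0.636}
    - {"offset":[0.0015,0.0,0.0],"yaw":-0.636}
    - {"offset":[0.0015,0.0,0.0],"yaw":-0.636}
    - {"offset":[0.0015,0.001,0.0],"yaw":-0.636}
    - {"offset":[0.0015,0.02,0.0],"yaw":-0.636}
    - {"offset":[0.0015,0.04,0.0],"yaw":-0.636}
    - {"offset":[0.0015,0.045,0.0],"yaw":-0.636}

```text
time_s: 2.6
eef_pos: [493.0, -82.3, 103.4]
ee_rot: [0.626, -0.625, -0.329, 0.33]
force: [-0.6, 1.2, -0.8]
grip_width: 0.82
```

```bash
python3 - <<'E'
from h import *
c=snap('top','t1')
cv2.imwrite('pics/t1c.png',cv2.resize(cv2.imread('pics/t1.png')[180:300,220:360],None,fx=5,fy=5,interpolation=cv2.INTER_CUBIC))
E
python3 to.py 494 -82.5 59 55.77
```

```text
t 2.65 tcp [493.1 -82.3 103.7] xang 55.62 down [-0.003  0.001 -1.   ] F [-0.3 -0.3 -0.2] w 0.821 q [-0.4   0.43  1.75 -0.    0.97 -1.37]
offset m [ 0.0004  0.0447 -0.001 ] yaw -0.0026
```

View pics/t1c.png

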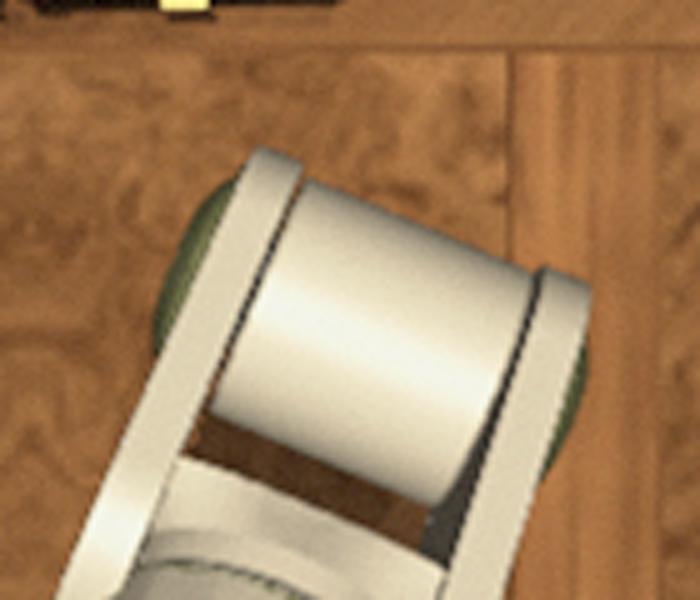

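Call:
jog_arm:
  targets:
    - {"offset":[0.0005,0.02,-0.001],"yaw":-0.003}
    - {"offset":[0.0005,0.04,-0.001],"yaw":-0.003}
    - {"offset":[0.0005,0.0445,-0.001],"yaw":-0.003}
    - {"offset":[0.0005,0.0445,-0.001],"yaw":-0.003}
    - {"offset":[0.0005,0.0445,-0.001],"yaw":-0.003}

```text
time_s: 3.07
eef_pos: [494.6, -82.6, 60.3]
ee_rot: [0.626, -0.624, -0.33, 0.331]
force: [1.3, 0.2, -0.3]
grip_width: 0.818
```

Call:
jog_arm:
  targets:
    - {"offset":[0,0,0],"yaw":0}
    - {"offset":[0,0,0],"yaw":0}
    - {"offset":[0,0,0],"yaw":0}
    - {"offset":[0,0,0],"yaw":0}
    - {"offset":[0,0,0],"yaw":0}
    - {"offset":[0,0,0],"yaw":0}
    - {"offset":[0,0,0],"yaw":0}
    - {"offset":[0,0,0],"yaw":0}
    - {"offset":[0,0,0],"yaw":0}
    - {"offset":[0,0,0],"yaw":0}
  fingers: 0.02
  grip_force: 70

```text
time_s: 3.9
eef_pos: [495.0, -82.9, 61.3]
ee_rot: [0.625, -0.625, -0.33, 0.331]
force: [-2.4, -0.5, 7.0]
grip_width: 0.341
```

```bash
python3 to.py 494 -82.5 160 55.77
```

```text
t 3.9 tcp [495.  -82.9  61.3] xang 55.75 down [-0.001  0.    -1.   ] F [-2.4 -0.5  7. ] w 0.341 q [-0.4   0.5   1.77 -0.    0.87 -1.37]
offset m [-0.0003 -0.0987  0.0011] yaw -0.0003
```

Call:
jog_arm:
  targets:
    - {"offset":[0,-0.01,0],"yaw":0}
    - {"offset":[0,-0.035,0],"yaw":0}
    - {"offset":[0,-0.065,0],"yaw":0}
    - {"offset":[0,-0.09,0],"yaw":0}
    - {"offset":[0,-0.1,0],"yaw":0}
    - {"offset":[0,-0.1,0],"yaw":0}

```text
time_s: 4.4
eef_pos: [495.9, -83.1, 163.5]
ee_rot: [-0.624, 0.626, 0.331, -0.33]
force: [-0.3, -0.8, -2.3]
grip_width: 0.343
```

```bash
python3 to.py 467.5 238.1 165 22.55; python3 - <<'E'
from h import *
snap('scene','s2')
E
```

```text
t 4.4 tcp [495.9 -83.1 163.5] xang 55.76 down [ 0.003 -0.002 -1.   ] F [-0.3 -0.8 -2.3] w 0.343 q [-0.4   0.35  1.68 -0.    1.11 -1.37]
offset m [ 0.2496 -0.0021  0.2042] yaw 0.5796
```

View pics/s2.png

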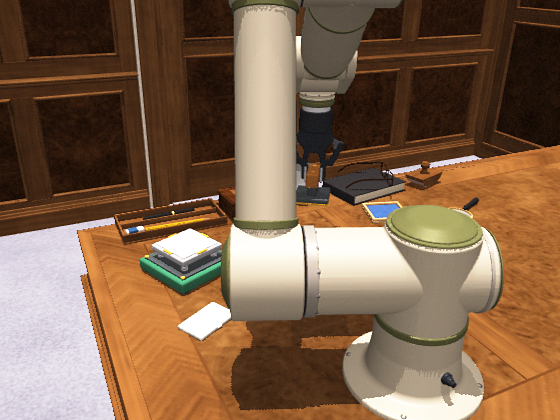

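Call:
jog_arm:
  targets:
    - {"offset":[0.025,-0.002,0.02],"yaw":0.06}
    - {"offset":[0.055,-0.002,0.045],"yaw":0.13}
    - {"offset":[0.085,-0.002,0.07],"yaw":0.2}
    - {"offset":[0.115,-0.002,0.095],"yaw":0.27}
    - {"offset":[0.145,-0.002,0.12],"yaw":0.34}
    - {"offset":[0.175,-0.002,0.145],"yaw":0.41}
    - {"offset":[0.205,-0.002,0.168],"yaw":0.48}
    - {"offset":[0.23,-0.002,0.188],"yaw":0.54}
    - {"offset":[0.245,-0.002,0.2],"yaw":0.58}
    - {"offset":[0.2495,-0.002,0.204],"yaw":0.58}
    - {"offset":[0.2495,-0.002,0.204],"yaw":0.58}
    - {"offset":[0.2495,-0.002,0.204],"yaw":0.58}

```text
time_s: 5.45
eef_pos: [466.5, 237.4, 162.3]
ee_rot: [-0.693, 0.694, 0.138, -0.139]
force: [0.2, 0.5, -1.6]
grip_width: 0.345
```

```bash
python3 to.py 468 238.1 140 22.55; python3 - <<'E'
from h import *
snap('scene','s3')
cv2.imwrite('pics/s3c.png',cv2.resize(cv2.imread('pics/s3.png')[150:310,100:280],None,fx=4,fy=4,interpolation=cv2.INTER_CUBIC)[:,:720][:600])
E
```

```text
t 5.45 tcp [466.5 237.4 162.3] xang 22.58 down [-0.002 -0.001 -1.   ] F [ 0.2  0.5 -1.6] w 0.345 q [ 0.25  0.39  1.62 -0.    1.13 -0.15]
offset m [0.0017 0.0223 0.    ] yaw 0.0005
```

View pics/s3c.png

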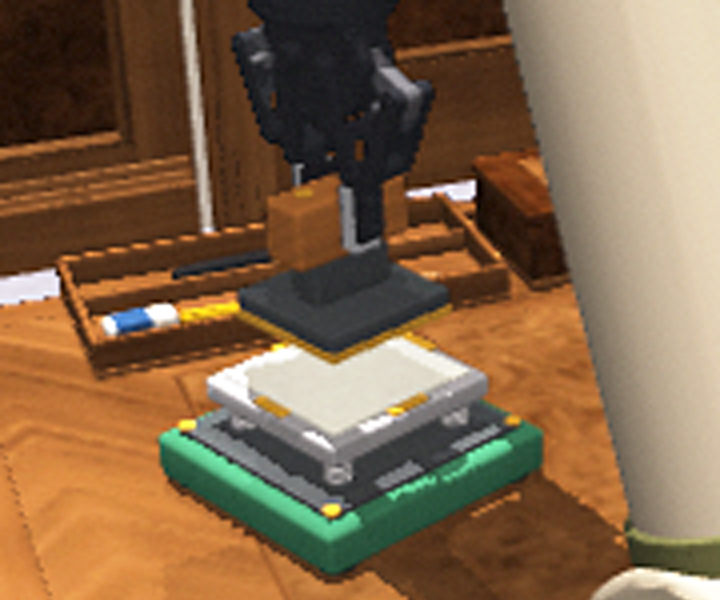

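Call:
jog_arm:
  targets:
    - {"offset":[0.0015,0.01,0],"yaw":0}
    - {"offset":[0.0015,0.02,0],"yaw":0}
    - {"offset":[0.0015,0.028,0],"yaw":0}
    - {"offset":[0.0015,0.03,0],"yaw":0}
    - {"offset":[0.0015,0.03,0],"yaw":0}
    - {"offset":[0.0015,0.03,0],"yaw":0}
    - {"offset":[0.0015,0.03,0],"yaw":0}

```text
time_s: 6.08
eef_pos: [468.3, 237.7, 132.9]
ee_rot: [-0.693, 0.694, 0.138, -0.138]
force: [0.1, -0.0, -1.4]
grip_width: 0.339
```

```bash
python3 to.py 468 238.1 126 22.55; python3 - <<'E'
from h import *
snap('scene','s4')
cv2.imwrite('pics/s4c.png',cv2.resize(cv2.imread('pics/s4.png')[190:300,130:250],None,fx=5,fy=5,interpolation=cv2.INTER_CUBIC))
c=snap('top','t4')
cv2.imwrite('pics/t4c.png',cv2.resize(cv2.imread('pics/t4.png')[200:310,100:210],None,fx=5,fy=5,interpolation=cv2.INTER_CUBIC))
E
```

```text
t 6.08 tcp [468.3 237.7 132.9] xang 22.52 down [-0.001 -0.001 -1.   ] F [ 0.1 -0.  -1.4] w 0.339 q [ 0.25  0.43  1.65 -0.    1.06 -0.15]
offset m [-0.0001  0.0069  0.0005] yaw -0.0005
```

View pics/s4c.png

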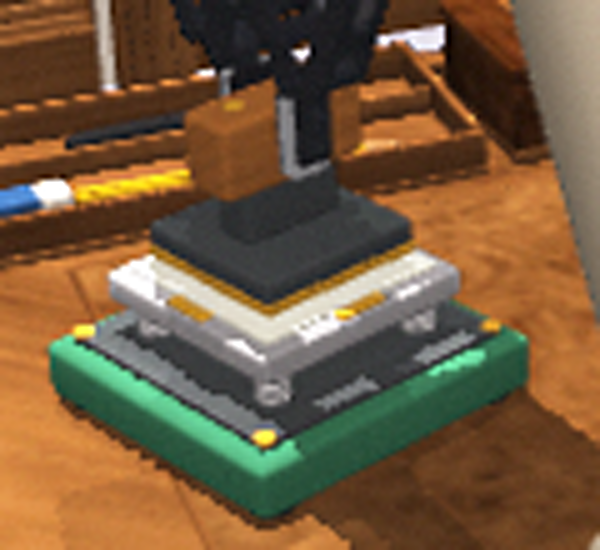

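View pics/t4c.png

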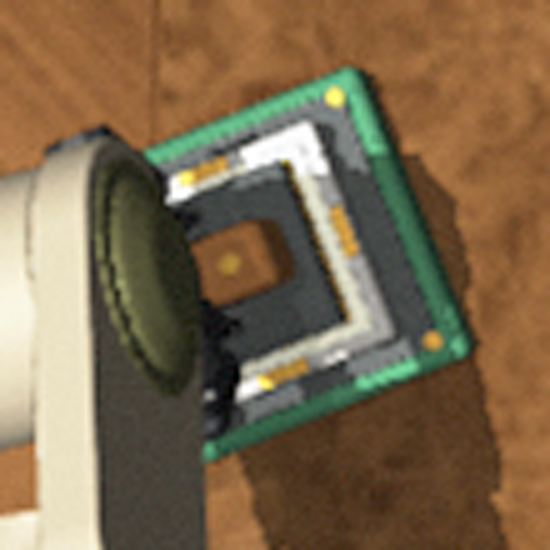

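```bash
cat > ov.py <<'E'
import sys
from fit import *
def draw(cam,name,bz,bx,by,ba,crop,S=5,px=467.5,py=238.1,pa=22.55,pz=66):
    im=cv2.imread(name); c=ctrl.capture(cam)
    img=cv2.resize(im,None,fx=S,fy=S,interpolation=cv2.INTER_CUBIC)
    def sq(x,y,z,w,h,a,col):
        a=np.radians(a);R=np.array([[np.cos(a),-np.sin(a)],[np.sin(a),np.cos(a)]])
        p=np.array([[1,1],[-1,1],[-1,-1],[1,-1]])*[w/2,h/2]@R.T+[x,y]
        q=proj(c,np.c_[p,[z]*4]); cv2.polylines(img,[((q+.4)*S).astype(int)],1,col,1)
    sq(px,py,pz,108,108,pa,(0,0,255))
    sq(bx,by,bz,80,80,ba,(255,255,0)); sq(bx,by,bz+16,80,80,ba,(0,255,0))
    sq(bx,by,bz+76,30,74,ba,(255,0,255))
    l,t,r,b=[v*S for v in crop]; cv2.imwrite(name.replace('.png','o.png'),img[t:b,l:r])
E
python3 - <<'E'
from ov import *
draw('scene','pics/s4.png',71.6,467.8,237.9,22.5,(130,190,250,300))
draw('top','pics/t4.png',71.6,467.8,237.9,22.5,(100,200,210,310))
E
```

```text
(no output)
```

View pics/s4o.png

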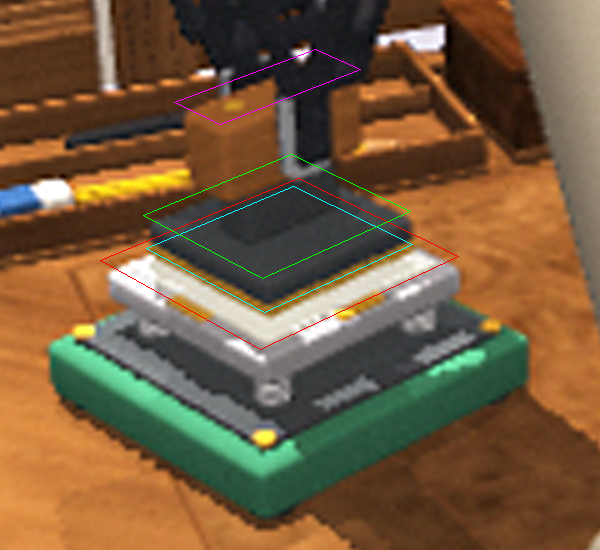

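View pics/t4o.png

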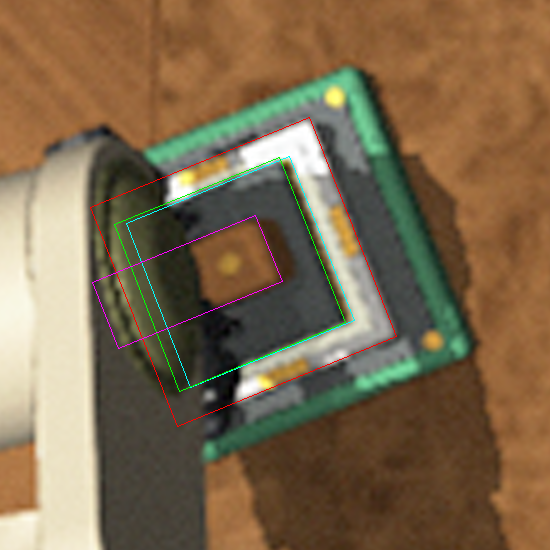

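Call:
jog_arm:
  targets:
    - {"offset":[0,0.002,0],"yaw":0}
    - {"offset":[0,0.004,0],"yaw":0}
    - {"offset":[0,0.006,0],"yaw":0}
    - {"offset":[0,0.008,0],"yaw":0}
    - {"offset":[0,0.01,0],"yaw":0}
    - {"offset":[0,0.012,0],"yaw":0}
    - {"offset":[0,0.012,0],"yaw":0}
    - {"offset":[0,0.012,0],"yaw":0}

```text
time_s: 6.95
eef_pos: [468.4, 237.7, 121.4]
ee_rot: [-0.693, 0.694, 0.138, -0.138]
force: [-2.6, -0.4, 7.5]
grip_width: 0.341
```

```bash
python3 to.py 468 238.1 115 22.55
```

```text
t 6.95 tcp [468.4 237.7 121.4] xang 22.53 down [-0.    -0.001 -1.   ] F [-2.6 -0.4  7.5] w 0.341 q [ 0.25  0.45  1.66 -0.    1.03 -0.15]
offset m [-0.0002  0.0064  0.0005] yaw -0.0004
```

Call:
jog_arm:
  targets:
    - {"offset":[0,0.002,0],"yaw":0}
    - {"offset":[0,0.003,0],"yaw":0}
    - {"offset":[0,0.004,0],"yaw":0}
    - {"offset":[0,0.005,0],"yaw":0}
    - {"offset":[0,0.006,0],"yaw":0}
    - {"offset":[0,0.0065,0],"yaw":0}
    - {"offset":[0,0.0065,0],"yaw":0}

```text
time_s: 7.53
eef_pos: [468.4, 237.8, 115.8]
ee_rot: [-0.693, 0.694, 0.138, -0.138]
force: [-4.9, -2.2, 11.6]
grip_width: 0.337
```

```bash
python3 to.py 468 238.1 114 22.55;  python3 - <<'E'
from h import *
snap('scene','s5')
cv2.imwrite('pics/s5c.png',cv2.resize(cv2.imread('pics/s5.png')[190:300,130:250],None,fx=5,fy=5,interpolation=cv2.INTER_CUBIC))
E
```

```text
t 7.53 tcp [468.4 237.8 115.8] xang 22.53 down [ 0.    -0.001 -1.   ] F [-4.9 -2.2 11.6] w 0.337 q [ 0.25  0.46  1.66 -0.    1.02 -0.15]
offset m [-0.0002  0.0018  0.0004] yaw -0.0003
```

View pics/s5c.png

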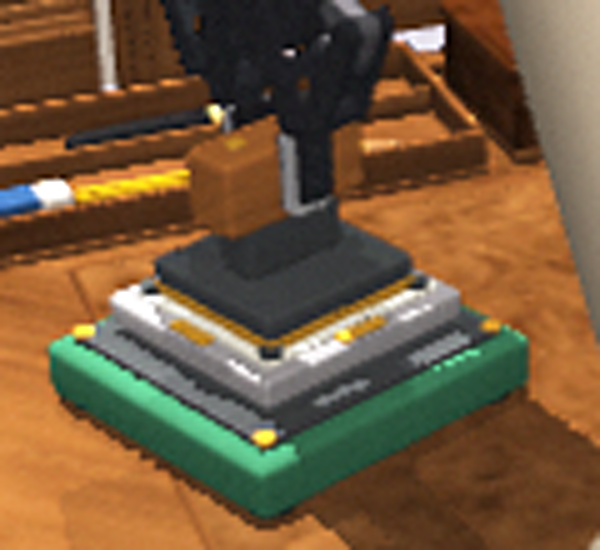

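Call:
jog_arm:
  targets:
    - {"offset":[0,0.001,0],"yaw":0}
    - {"offset":[0,0.002,0],"yaw":0}
    - {"offset":[0,0.002,0],"yaw":0}

```text
time_s: 7.83
eef_pos: [468.4, 237.8, 115.0]
ee_rot: [-0.693, 0.694, 0.138, -0.138]
force: [-4.9, -1.8, 12.2]
grip_width: 0.34
```

```bash
python3 to.py 468 238.1 114 22.55
```

```text
t 7.83 tcp [468.4 237.8 115. ] xang 22.54 down [ 0.001 -0.001 -1.   ] F [-4.9 -1.8 12.2] w 0.34 q [ 0.25  0.46  1.66 -0.    1.02 -0.15]
offset m [-0.0002  0.001   0.0004] yaw -0.0001
```

Call:
jog_arm:
  targets:
    - {"offset":[0,0.001,0],"yaw":0}
    - {"offset":[0,0.002,0],"yaw":0}
    - {"offset":[0,0.003,0],"yaw":0}
    - {"offset":[0,0.003,0],"yaw":0}

```text
time_s: 8.17
eef_pos: [468.6, 237.9, 114.8]
ee_rot: [-0.693, 0.694, 0.139, -0.138]
force: [-10.5, -3.4, 29.5]
grip_width: 0.339
```

```bash
python3 to.py 468 238.1 114 22.55
```

```text
t 8.17 tcp [468.6 237.9 114.8] xang 22.57 down [ 0.002 -0.001 -1.   ] F [-10.5  -3.4  29.5] w 0.339 q [ 0.25  0.46  1.66 -0.    1.02 -0.15]
offset m [-0.0004  0.0008  0.0005] yaw 0.0003
```

Call:
jog_arm:
  targets:
    - {"offset":[0,0.0025,0],"yaw":0}
    - {"offset":[0,0.0025,0],"yaw":0}
    - {"offset":[0,0.0025,0],"yaw":0}
    - {"offset":[0,0.0025,0],"yaw":0}
    - {"offset":[0,0.0025,0],"yaw":0}
    - {"offset":[0,0.0025,0],"yaw":0}
    - {"offset":[0,0.0025,0],"yaw":0}
    - {"offset":[0,0.0025,0],"yaw":0}
    - {"offset":[0,0.0025,0],"yaw":0}
    - {"offset":[0,0.0025,0],"yaw":0}
    - {"offset":[0,0.0025,0],"yaw":0}
    - {"offset":[0,0.0025,0],"yaw":0}

```text
time_s: 9.17
eef_pos: [468.5, 237.8, 114.8]
ee_rot: [-0.693, 0.694, 0.139, -0.138]
force: [-10.4, -3.9, 27.2]
grip_width: 0.337
```

Call:
jog_arm:
  targets:
    - {"offset":[0,0.0025,0],"yaw":0}
    - {"offset":[0,0.0025,0],"yaw":0}
    - {"offset":[0,0.0025,0],"yaw":0}
    - {"offset":[0,0.0025,0],"yaw":0}
    - {"offset":[0,0.0025,0],"yaw":0}
    - {"offset":[0,0.0025,0],"yaw":0}
    - {"offset":[0,0.0025,0],"yaw":0}
    - {"offset":[0,0.0025,0],"yaw":0}

```text
time_s: 9.83
eef_pos: [468.5, 237.9, 114.8]
ee_rot: [-0.693, 0.694, 0.14, -0.138]
force: [-10.0, -3.2, 26.9]
grip_width: 0.343
```

```bash
python3 to.py 468 238.1 165 22.55;  python3 - <<'E'
from h import *
snap('scene','s6')
cv2.imwrite('pics/s6c.png',cv2.resize(cv2.imread('pics/s6.png')[190:300,130:250],None,fx=5,fy=5,interpolation=cv2.INTER_CUBIC))
c=snap('top','t6')
from ov import draw
draw('top','pics/t6.png',54,467.8,237.9,22.5,(100,200,210,310),pz=54)
E
```

```text
t 9.83 tcp [468.5 237.9 114.8] xang 22.62 down [ 0.003 -0.001 -1.   ] F [-10.   -3.2  26.9] w 0.343 q [ 0.25  0.46  1.67 -0.    1.02 -0.15]
offset m [-0.0003 -0.0502  0.0003] yaw 0.0012
```

View pics/s6c.png

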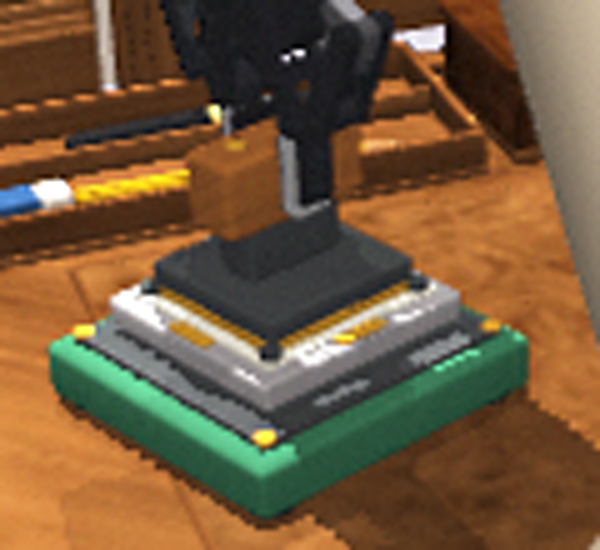

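View pics/t6o.png

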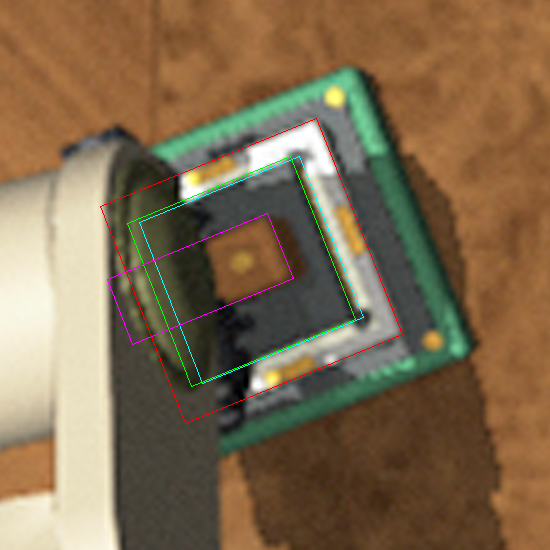

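Call:
jog_arm:
  targets:
    - {"offset":[0,-0.002,0],"yaw":0}
    - {"offset":[0,-0.006,0],"yaw":0}
    - {"offset":[0,-0.01,0],"yaw":0}
    - {"offset":[0,-0.015,0],"yaw":0}
    - {"offset":[0,-0.025,0],"yaw":0}
    - {"offset":[0,-0.04,0],"yaw":0}
    - {"offset":[0,-0.05,0],"yaw":0}
    - {"offset":[0,-0.05,0],"yaw":0}
    - {"offset":[0,-0.05,0],"yaw":0}

```text
time_s: 10.73
eef_pos: [468.5, 238.0, 165.0]
ee_rot: [-0.693, 0.694, 0.14, -0.137]
force: [0.8, 0.1, -0.9]
grip_width: 0.34
```

```bash
python3 to.py 523.3 -329.6 155 -17.3
```

```text
t 10.73 tcp [468.5 238.  165. ] xang 22.62 down [ 0.004 -0.001 -1.   ] F [ 0.8  0.1 -0.9] w 0.34 q [ 0.25  0.39  1.61 -0.    1.13 -0.15]
offset m [-0.1677  0.0108 -0.545 ] yaw 0.6967
```

Call:
jog_arm:
  targets:
    - {"offset":[-0.006,0,-0.02],"yaw":0.03}
    - {"offset":[-0.015,0,-0.05],"yaw":0.06}
    - {"offset":[-0.025,0,-0.08],"yaw":0.1}
    - {"offset":[-0.034,0,-0.11],"yaw":0.14}
    - {"offset":[-0.043,0,-0.14],"yaw":0.18}
    - {"offset":[-0.052,0,-0.17],"yaw":0.22}
    - {"offset":[-0.062,0,-0.2],"yaw":0.26}
    - {"offset":[-0.071,0,-0.23],"yaw":0.3}
    - {"offset":[-0.08,0,-0.26],"yaw":0.34}
    - {"offset":[-0.089,0,-0.29],"yaw":0.38}
    - {"offset":[-0.095,0,-0.31],"yaw":0.41}
    - {"offset":[-0.098,0,-0.32],"yaw":0.43}

```text
time_s: 11.73
eef_pos: [500.9, -97.5, 164.6]
ee_rot: [-0.707, 0.707, -0.013, 0.015]
force: [0.6, -0.4, -2.5]
grip_width: 0.346
```

```bash
python3 to.py 523.3 -329.6 150 -17.3
```

```text
t 11.73 tcp [500.9 -97.5 164.6] xang -2.24 down [ 0.003 -0.001 -1.   ] F [ 0.6 -0.4 -2.5] w 0.346 q [-0.42  0.36  1.66  0.    1.12 -0.38]
offset m [ 0.0315  0.0149 -0.2311] yaw 0.2628
```

Call:
jog_arm:
  targets:
    - {"offset":[0.003,0,-0.02],"yaw":0.03}
    - {"offset":[0.006,0,-0.05],"yaw":0.06}
    - {"offset":[0.011,0,-0.08],"yaw":0.1}
    - {"offset":[0.015,0,-0.11],"yaw":0.13}
    - {"offset":[0.019,0.005,-0.14],"yaw":0.16}
    - {"offset":[0.023,0.01,-0.17],"yaw":0.19}
    - {"offset":[0.027,0.015,-0.2],"yaw":0.23}
    - {"offset":[0.03,0.02,-0.22],"yaw":0.25}
    - {"offset":[0.0315,0.025,-0.231],"yaw":0.263}
    - {"offset":[0.0315,0.025,-0.231],"yaw":0.263}
    - {"offset":[0.0315,0.025,-0.231],"yaw":0.263}
    - {"offset":[0.0315,0.025,-0.231],"yaw":0.263}

```text
time_s: 12.73
eef_pos: [523.6, -328.0, 139.9]
ee_rot: [0.699, -0.699, 0.105, -0.107]
force: [0.0, 1.1, -2.7]
grip_width: 0.342
```

```bash
python3 to.py 523.3 -329.6 84 -17.3
```

```text
t 12.73 tcp [ 523.6 -328.   139.9] xang -17.22 down [ 0.002 -0.    -1.   ] F [ 0.   1.1 -2.7] w 0.342 q [-0.75  0.61  1.34  0.    1.19 -0.45]
offset m [ 0.0001  0.0559 -0.0016] yaw 0.0015
```

Call:
jog_arm:
  targets:
    - {"offset":[0,0.01,-0.002],"yaw":0}
    - {"offset":[0,0.025,-0.002],"yaw":0}
    - {"offset":[0,0.04,-0.002],"yaw":0}
    - {"offset":[0,0.053,-0.002],"yaw":0}
    - {"offset":[0,0.056,-0.002],"yaw":0}
    - {"offset":[0,0.056,-0.002],"yaw":0}
    - {"offset":[0,0.056,-0.002],"yaw":0}

```text
time_s: 13.32
eef_pos: [523.4, -329.7, 84.5]
ee_rot: [-0.699, 0.699, -0.105, 0.107]
force: [-0.7, -0.0, -2.4]
grip_width: 0.337
```

```bash
python3 to.py 523 -330.2 68 -17.3;  python3 - <<'E'
from h import *
from ov import draw
c=snap('top','t7')
snap('scene','s7')
draw('top','pics/t7.png',22,523,-329.5,72.7,(340,180,450,280),px=522.8,py=-329.5,pa=72.7,pz=14)
E
```

```text
t 13.32 tcp [ 523.4 -329.7   84.5] xang -17.18 down [ 0.003 -0.001 -1.   ] F [-0.7 -0.  -2.4] w 0.337 q [-0.75  0.68  1.38  0.    1.08 -0.45]
offset m [-0.0003  0.0165 -0.0006] yaw 0.002
```

View pics/t7o.png

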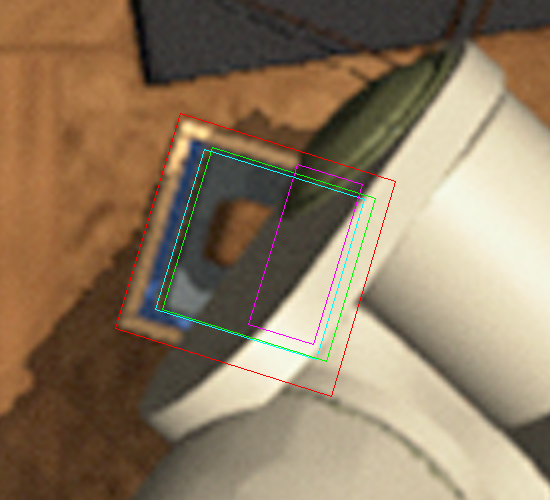

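View pics/s7.png

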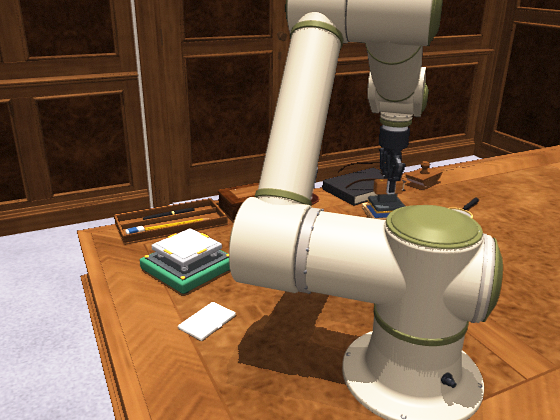

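Call:
jog_arm:
  targets:
    - {"offset":[0,0.004,-0.0006],"yaw":0}
    - {"offset":[0,0.008,-0.0006],"yaw":0}
    - {"offset":[0,0.012,-0.0006],"yaw":0}
    - {"offset":[0,0.0145,-0.0006],"yaw":0}
    - {"offset":[0,0.0155,-0.0006],"yaw":0}
    - {"offset":[0,0.0155,-0.0006],"yaw":0}

```text
time_s: 13.97
eef_pos: [523.3, -330.7, 69.3]
ee_rot: [-0.699, 0.699, -0.105, 0.107]
force: [-0.3, 0.2, -0.0]
grip_width: 0.339
```

```bash
python3 to.py 523 -330.2 68 -17.3
```

```text
t 13.97 tcp [ 523.3 -330.7   69.3] xang -17.2 down [ 0.003 -0.001 -1.   ] F [-0.3  0.2 -0. ] w 0.339 q [-0.75  0.7   1.39  0.    1.05 -0.45]
offset m [-0.0004  0.0013  0.0004] yaw 0.0017
```

Call:
jog_arm:
  targets:
    - {"offset":[0,0.0007,0],"yaw":0}
    - {"offset":[0,0.0007,0],"yaw":0}
    - {"offset":[0,0.0007,0],"yaw":0}

```text
time_s: 14.22
eef_pos: [523.3, -330.7, 69.2]
ee_rot: [-0.699, 0.699, -0.104, 0.107]
force: [-2.0, 1.3, 6.1]
grip_width: 0.342
```

Call:
jog_arm:
  targets:
    - {"offset":[0,0,0],"yaw":0}
    - {"offset":[0,0,0],"yaw":0}
    - {"offset":[0,0,0],"yaw":0}
    - {"offset":[0,0,0],"yaw":0}
    - {"offset":[0,0,0],"yaw":0}
    - {"offset":[0,0,0],"yaw":0}
    - {"offset":[0,0,0],"yaw":0}
    - {"offset":[0,0,0],"yaw":0}
  fingers: 0.065

```text
time_s: 14.88
eef_pos: [523.3, -330.7, 69.2]
ee_rot: [-0.699, 0.699, -0.105, 0.107]
force: [-0.7, 1.0, 0.8]
grip_width: 0.764
```

Call:
jog_arm:
  targets:
    - {"offset":[0,-0.01,0],"yaw":0}
    - {"offset":[0,-0.03,0],"yaw":0}
    - {"offset":[0,-0.06,0],"yaw":0}
    - {"offset":[0,-0.09,0],"yaw":0}
    - {"offset":[0,-0.12,0],"yaw":0}
    - {"offset":[0,-0.15,0],"yaw":0}
    - {"offset":[0,-0.17,0],"yaw":0}
    - {"offset":[0,-0.17,0],"yaw":0}

```text
time_s: 15.55
eef_pos: [523.7, -331.3, 245.1]
ee_rot: [-0.697, 0.701, -0.102, 0.11]
force: [-0.3, -0.2, 0.3]
grip_width: 0.763
```

```bash
python3 to.py 360 -360 250 -17.3
```

```text
t 15.55 tcp [ 523.7 -331.3  245.1] xang -17.19 down [ 0.01  -0.008 -1.   ] F [-0.3 -0.2  0.3] w 0.763 q [-0.75  0.52  1.2   0.    1.41 -0.45]
offset m [-0.1479 -0.0063 -0.0758] yaw 0.0019
```

Back the arm off so the top camera sees the rest.

Call:
jog_arm:
  targets:
    - {"offset":[-0.03,-0.006,-0.015],"yaw":0}
    - {"offset":[-0.06,-0.006,-0.03],"yaw":0}
    - {"offset":[-0.09,-0.006,-0.045],"yaw":0}
    - {"offset":[-0.12,-0.006,-0.06],"yaw":0}
    - {"offset":[-0.15,-0.006,-0.09],"yaw":0}
    - {"offset":[-0.17,-0.006,-0.12],"yaw":0}
    - {"offset":[-0.18,-0.006,-0.14],"yaw":0}
    - {"offset":[-0.18,-0.006,-0.14],"yaw":0}
    - {"offset":[-0.18,-0.006,-0.14],"yaw":0}

```text
time_s: 16.3
eef_pos: [309.7, -412.1, 249.5]
ee_rot: [-0.697, 0.701, -0.103, 0.11]
force: [0.5, 0.3, 0.4]
grip_width: 0.76
```

```bash
python3 - <<'E'
from ov import *
c=snap('top','t8'); s=snap('scene','s8')
I,H,o=up(c,[363,206,416,258],4)
gr=((H[...,1]<95)&(H[...,2]>60)&(H[...,2]<170))
n,l,st,_=cv2.connectedComponentsWithStats(gr.astype(np.uint8)); k=np.isin(l,[i for i in range(1,n) if st[i,4]>600])
ys,xs=np.nonzero(k); P=np.array([ray(c,u/4-.375+o[0],v/4-.375+o[1],24)[:2] for u,v in zip(xs,ys)])
print('foot',cv2.minAreaRect(P.astype(np.float32)))
draw('top','pics/t8.png',8,522.8,-329.5,-17.3,(340,180,450,280),px=522.8,py=-329.5,pa=72.7,pz=14)
im=cv2.imread('pics/s8.png')[150:310,100:460]; cv2.imwrite('pics/s8c.png',cv2.resize(im,None,fx=2.2,fy=2.2,interpolation=cv2.INTER_CUBIC))
E
```

```text
foot ((523.1546020507812, -326.10626220703125), (89.9813461303711, 89.1792984008789), 72.59058380126953)
```

View pics/t8o.png

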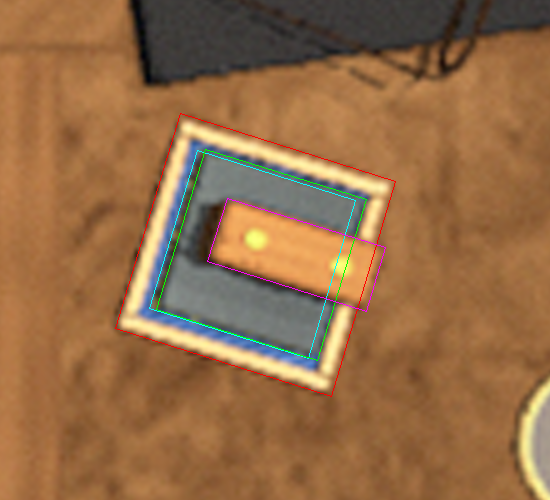

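View pics/s8c.png

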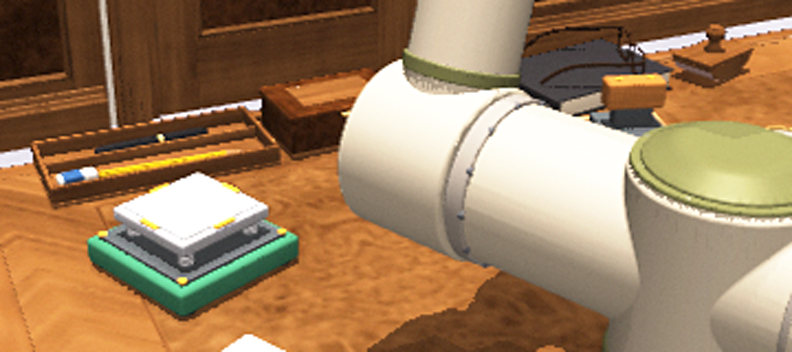

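View pics/t8.png

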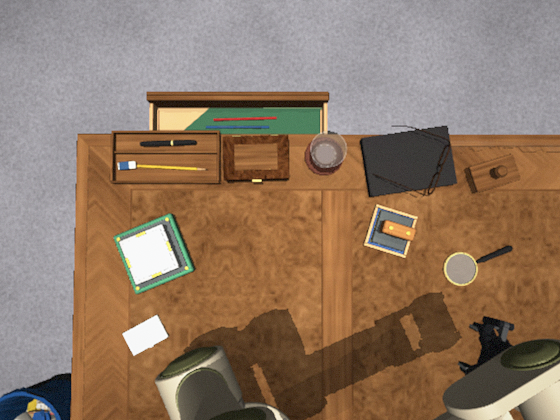

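```bash
python3 - <<'E'
from h import *
print(ctrl.finish_job()); s=ctrl.sense(); print(s['time_s'],s['force'])
E
```

```text
the job is handed in; nothing more can be done
None
the job is handed in; nothing more can be done
```

The card is embossed and the block is back in its rest. I handed the job in at about 16.4 s, and it reports no verdict.

- **Press:** I set the block centred and square on the plate, within about 2 mm by the top-camera overlay. The plate bottomed out about 12.5 mm down by the arm's readings and looked level in the picture. It stayed down under about 27–30 N for roughly 1.7 s.
- **End state:** The plate sprang back up in the last picture. The block stands flat in its rest, with overlay lines matching within about 2 mm. It is released, and the arm is well clear. The tumbler and the walnut box look unmoved.

Three checks did not fully agree:
- **Scene camera:** It showed a constant offset of about 4–5 mm from the top camera. I trusted the top camera, because both the block and the plate showed the same offset.
- **Last automatic fit:** The fit of the foot in the rest gave about 90 mm instead of 80 mm, so it is not usable. It probably picked up part of the blue recess. I relied on the overlay picture instead.
- **Sideways force:** There was about 10 N of sideways force while bottomed out, with no visible shift.

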